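# Square up the cards and hold the clip open

### The job

On the small clipboard, in front of its sprung clip, lies an untidy pile of five blank make-up chart cards: tap the pile until all the edges are flush, leaving it lying on the board in front of the clip. Then press the clip's thumb tab down until the jaw's lip stands about 25 mm above the board, and finish while still holding it like that, so that I can slide the cards in under it. Leave the other things on the ledge alone.

Things in the scene. Friction and masses are not known exactly. Their poses are not given: they have to be found in the camera images.
- clipboard: wooden clipboard, lies flat and does not shift, 230 x 150 x 5 mm. Origin: centre of its underside, z up, x along its length towards the steel spring clip fixed across its +x end. The pile of cards lies near its -x end, about x = -62 mm, y = 0, 58 mm sides along x, each card up to 9 mm and 0.2 rad out of place. About 40 mm of bare board lies between pile and clip
- clip_lever: moving leaf of the clip, bent sheet steel. Origin on its hinge pin along y, 18 mm above the board's top, 62 mm from the board's centre. Thumb tab rises from the pin at 0.6 rad away from the pile, 45 mm long, rolled end; jaw reaches 48 mm towards the pile. Tab end down = jaw up: 7 N to start, 12 N at 25 mm open (0.48 rad about +y), springs shut if let go; end stop 0.66 rad (lip 34 mm up)
- clip_tab (a point): top of the rolled end of the thumb tab, mid-width (tab 56 mm wide): where the thumb presses. 46 mm above the board's top face when shut; with the jaw open 25 mm it is about 20 mm lower and 9 mm farther along the board's +x
- clip_lip (a point): underside of the jaw's lip, mid-width: 1 mm above the board's top face when shut; its height above that face is how far the jaw is open
- card1: stiff blank white card, a flat plate 58 x 44 x 4 mm, 12 g, x along its 58 mm side; origin at the centre of its underside; lowest, on the board
- card2: stiff blank white card, a flat plate 58 x 44 x 4 mm, 12 g, x along its 58 mm side; origin at the centre of its underside; number 2 from the bottom, lies on card1
- card3: stiff blank white card, a flat plate 58 x 44 x 4 mm, 12 g, x along its 58 mm side; origin at the centre of its underside; number 3 from the bottom, lies on card2
- card4: stiff blank white card, a flat plate 58 x 44 x 4 mm, 12 g, x along its 58 mm side; origin at the centre of its underside; number 4 from the bottom, lies on card3
- card5: stiff blank white card, a flat plate 58 x 44 x 4 mm, 12 g, x along its 58 mm side; origin at the centre of its underside; number 5 from the bottom, lies on card4
- tumbler: chrome tumbler, 72 mm across, 105 mm high, origin at the centre of its foot; leave alone
- retainer_case: white plastic retainer case, 74 x 80 x 29 mm, origin under its centre; leave alone
- glass_jar: glass jar with metal lid, 76 mm across, 104 mm high, origin under its centre; leave alone
- hairbrush: white plastic hairbrush lying bristles up, 215 mm long along x, head 64 mm wide, 33 mm high, origin between head and handle; leave alone
- tweezers: steel tweezers lying flat, 105 mm long along x, 15 mm wide, 6 mm high, origin at the middle; leave alone
- pump_bottle: grey pump bottle, 54 mm across, 169 mm high, origin under its centre; leave alone
Mind the look-alikes: they are no part of the job. What is shaped like the card5 but blue is not meant.

How it is judged:
By the outcome, as a careful person would: the job done as asked, in the order asked, and still so for the second after the job is handed in, while the arm keeps its last pose, push and grip.
It also fails if it takes over 72 s, if anything falls off the work surface, if the arm or the gripper's body presses on something with over 40 N, if the wrist force passes 120 N, or if a joint passes its speed limit or range.

### The arm

A 6-joint arm with a two-finger parallel gripper is mounted at the origin on the work surface. World frame = base frame: x ahead of the robot, y to its left, z up, the work surface at z = 0. Lengths are in m, angles in rad, forces in N, time in s.
With the tool pointing down it reaches from about 0.325 to 0.85 m from the base axis. Payload 15.5 kg.
Tool frame: the origin (TCP) lies midway between the tips of the shut fingers; the grasp point (between the pads) lies 19 mm behind it; z points along the fingers, y is the line along which they close (so a half turn about z gives the same grasp; the last joint's range is limited). The gripper opens to 91 mm and grips with 3 to 60 N. Pads are 32 mm wide; open, the fingers measure 118 mm over their backs; the gripper's body (76 mm by 178 mm) begins 60 mm behind the grasp point.
Start: joints at [1.202, 0.494, 1.345, -0, 1.302, -0.096], TCP at [0.168, 0.602, 0.214] pointing down, gripper open.
Joint ranges: [-2.91, 2.91], [-0.82, 2.16], [0.22, 2.67], [-1.22, 4.37], [0.12, 2.79], [-3.08, 3.08]. Speed limits (rad/s): [1.89, 1.89, 2.57, 3.01, 3.01, 3.01].

### API

Orientations are given as a unit quaternion [x, y, z, w].
In Python, from station import * gives the robot as it stands.
- The arm moves only by the tool servo_tool, never from a script. Its argument "motion" is a list of rows, each a list of 5 numbers: the shift along the tool's x, y, z in cm, then the turn about the tool's z in degrees, then the finger opening in cm, from 0 to 9.12. A call has 1 to 20 rows; each row shifts and turns the commanded pose from where the row before left it, along the tool's axes as they then stand; what a row does not reach is not made up. A row lasts 1/10 s, in which the tool goes at most 50 mm and 8.59 degrees, less where a joint would pass 70% of its speed; a pose out of reach is approached as far as the arm can. A call is refused whole if a number of a shift passes 5 or a number of a turn 8.59, either way. A call with a gripper value outside its range is refused whole. The fingers move at their own pace and stop on an object; "squeeze" is the grip in N (left out, the last holds). Time passes only in rows, so rows that do not move let the fingers close. It gives the time, the measured TCP pose, the force, the opening and the grip force at its end, in the units of the state.
- observe(): the state, without advancing time (a new reading comes with each control period).
- grab_frame(name): name is "side" or "top" or "wrist"; returns a dict with "img" (400x640x3 uint8, red, green, blue), "z_map" (400x640 float32, m along the optical axis (not along the pixel's ray), 0 where there is no reading), "camera_matrix" (3x3 intrinsics, pixels), "R" (3x3) and "t" (3): a world point X has camera coordinates R X + t. Camera axes: x right, y down, z forward; pixel columns grow to the right and rows downward; lengths in m; the calibration is good to about 2 mm. A picture is of the moment at which its call begins.
- hand_in(): hands the job in; it is judged then, once.
Trained networks look in a picture, given as the dict that the camera call returned (one of the last four; its "shot" number tells which), for a name from the list of things; names that differ only in an ending like _2 or _b are one class to them, and where a whole thing is asked for, a point or a joint stands for the part that bears it (a point fixed in the world has none). Each returns a list of dicts, best first, with "conf" (0 to 1); they miss things now and then, are a little off and sometimes report something else, mostly with a low value. They report only what shows in the picture. A call takes as long as a camera call. They do not tell look-alikes from the thing itself.
- search_frame(picture, query): "position" ([x, y, z] in m, in world coordinates, good to about 4 mm: the middle of the surface that is visible of it).
- spot_point(picture, query): "position" ([x, y, z] in m, in world coordinates, good to about 4 mm: a listed point, or the origin of a listed thing).
The state is a dict: "time_s": time; "qpos": joint angles; "joint_velocities": joint speeds; "tau": joint torques, N m; "position": TCP position; "eef_rot": TCP orientation; "wrist_force": force on the tool from outside, world axes, zero at the start; "ft_torque": the same for the moment, N m; "opening": finger opening in m; "grip_force": force on a finger pad.
Only numpy, scipy, OpenCV 4.12 (cv2) and the standard library are available. Lean on these libraries where they do the work, as an engineer would, in place of code of your own. Each camera call takes 0.05 s, during which the arm holds its last target. There are 200 camera calls.

## Working session

There is one attempt and no reset: what is moved stays moved. The work goes in short steps, Python scripts to look and compute and a tool call to move; the robot and the scene stay as the last step left them, time stands still between calls to the robot, and variables do not carry over. Pictures are saved under pics/ and viewed, at most 10 in all, crops included, and the job is handed in when it is done.

Besides the shell and the picture viewer there is one more tool, called after "Call:" by a JSON object that holds its "api" and its "payload". servo_tool: Moves the arm, as the interface text tells. Its arguments: {"type":"object","properties":{"motion":{"type":"array"},"squeeze":{"type":"number"}},"required":["motion"]}

```bash
mkdir -p pics; cat > h.py <<'E'
from station import *
import numpy as np, cv2
def save(f,name,crop=None,scale=1):
    im=f["img"][:,:,::-1]
    if crop: r0,r1,c0,c1=crop; im=im[r0:r1,c0:c1]
    im=cv2.resize(im,None,fx=scale,fy=scale,interpolation=cv2.INTER_CUBIC)
    cv2.imwrite("pics/"+name,im)
def cloud(f):
    z=f["z_map"]; v,u=np.mgrid[:z.shape[0],:z.shape[1]]
    K=f["camera_matrix"]; p=np.stack([(u-K[0,2])/K[0,0]*z,(v-K[1,2])/K[1,1]*z,z],-1)
    return (p-f["t"])@f["R"]
def px(f,X):
    c=f["R"]@np.array(X)+f["t"]; c=f["camera_matrix"]@c; return np.round(c[:2]/c[2])
E
python3 - <<'E'
from h import *
s=observe(); print({k:np.round(v,3) for k,v in s.items()})
t=grab_frame("top"); d=grab_frame("side"); 
save(t,"top.png");save(d,"side.png")
for f in (t,d):
  for q in ["clipboard","clip_tab","clip_lip","card5","card1","tumbler","pump_bottle","glass_jar","hairbrush","tweezers","retainer_case"]:
    for r in spot_point(f,q)[:3]: print(q,np.round(r["position"],3),round(r["conf"],2),px(f,r["position"]))
  print(np.round(f["R"],2),f["t"])
E
```

```text
{'time_s': np.float64(0.0), 'qpos': array([ 1.202,  0.494,  1.346,  0.   ,  1.302, -0.096]), 'joint_velocities': array([-0.   , -0.002,  0.   , -0.   , -0.   ,  0.001]), 'tau': array([ 1.0000e-03, -8.7880e+01, -3.8186e+01,  7.0000e-02,  5.3000e-02,
       -0.0000e+00]), 'position': array([0.168, 0.602, 0.213]), 'eef_rot': array([ 0.136,  0.991, -0.001, -0.   ]), 'wrist_force': array([ 0.042, -0.158,  0.475]), 'ft_torque': array([-0.01 , -0.003,  0.077]), 'grip_force': np.float64(0.0), 'opening': np.float64(0.091)}
clipboard [0.574 0.024 0.001] 0.87 [325. 209.]
clip_tab [0.624 0.108 0.05 ] 0.73 [301. 194.]
clip_tab [ 0.666 -0.055 -0.004] 0.52 [347. 184.]
clip_lip [0.579 0.031 0.008] 0.61 [323. 208.]
clip_lip [0.606 0.076 0.026] 0.52 [311. 199.]
card5 [ 0.551 -0.034  0.021] 0.76 [342. 216.]
card5 [ 0.666 -0.217  0.   ] 0.74 [392. 185.]
card5 [0.362 0.147 0.001] 0.67 [290. 269.]
card1 [ 0.551 -0.034  0.021] 0.76 [342. 216.]
card1 [ 0.666 -0.217  0.   ] 0.74 [392. 185.]
card1 [0.362 0.147 0.001] 0.67 [290. 269.]
tumbler [ 0.485  0.16  -0.001] 0.91 [287. 234.]
pump_bottle [ 0.554  0.459 -
[... 447 characters left out ...]
0.49 [310. 228.]
card5 [ 0.368 -0.025 -0.006] 0.81 [255. 266.]
card5 [ 0.366  0.148 -0.002] 0.64 [211. 232.]
card5 [ 0.553 -0.036  0.021] 0.63 [310. 224.]
card1 [ 0.368 -0.025 -0.006] 0.81 [255. 266.]
card1 [ 0.366  0.148 -0.002] 0.64 [211. 232.]
card1 [ 0.553 -0.036  0.021] 0.63 [310. 224.]
pump_bottle [ 0.549  0.456 -0.004] 0.74 [198. 157.]
pump_bottle [ 0.552 -0.037  0.004] 0.47 [309. 229.]
glass_jar [ 0.463 -0.454 -0.003] 0.61 [422. 347.]
hairbrush [0.809 0.025 0.003] 0.61 [353. 178.]
retainer_case [ 0.498 -0.148  0.002] 0.59 [327. 262.]
retainer_case [0.62  0.106 0.053] 0.23 [290. 180.]
[[ 0.69 -0.72  0.01]
 [-0.46 -0.45 -0.77]
 [ 0.56  0.52 -0.64]] [-0.40621479  0.32561615  1.00784746]
```

View pics/top.png

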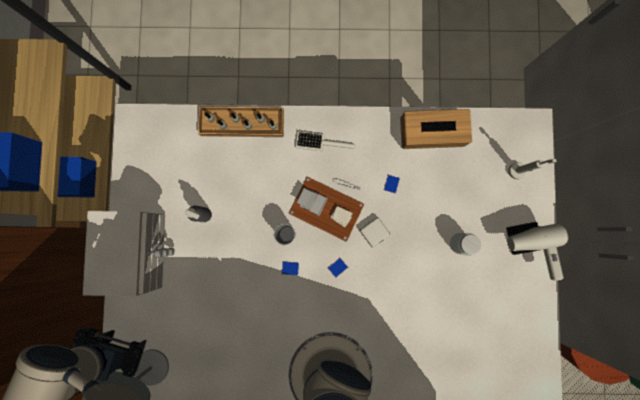

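```bash
python3 - <<'E'
from h import *
t=grab_frame("top"); d=grab_frame("side")
a=cv2.resize(t["img"][160:260,260:400],None,fx=4,fy=4,interpolation=2)
b=cv2.resize(d["img"][160:260,240:380],None,fx=4,fy=4,interpolation=2)
cv2.imwrite("pics/two.png",np.hstack([a,b])[:,:,::-1][:, :].copy() if False else cv2.resize(np.vstack([a[:, :],b]),(560,800))[:,:,::-1][:600] if False else cv2.resize(np.hstack([a,b]),(800,286))[:,:,::-1])
P=cloud(t)
# board fit: points at z~5mm
# cards: layer heights along region around pile
m=(abs(P[...,0]-.553)<.06)&(abs(P[...,1]+.035)<.06)&(P[...,2]>.0125)&(P[...,2]<.06)&(t["z_map"]>0)
q=P[m]; print(len(q),q.min(0),q.max(0),np.histogram(q[:,2],8))
r=cv2.minAreaRect((q[:,:2]*1000).astype(np.float32)); print(r)
m=(abs(P[...,0]-.6)<.2)&(abs(P[...,1]-.03)<.2)&(P[...,2]>.003)&(P[...,2]<.007)&(t["z_map"]>0)
print(m.sum())
E
```

```text
269 [ 0.50018974 -0.07470174  0.01279104] [0.61293311 0.02171109 0.03469472] (array([11, 10, 17, 39, 81, 78, 28,  5]), array([0.01279104, 0.015529  , 0.01826696, 0.02100492, 0.02374288,
       0.02648084, 0.0292188 , 0.03195676, 0.03469472]))
((558.4671020507812, -27.046680450439453), (114.21658325195312, 91.4876937866211), 3.2068634033203125)
3362
```

The clipboard is at about (325,208), with its clip at the upper left (310,197) and the white pile at (342,215). The blue look-alike cards are at (392,184), (290,268) and (338,267), off the board. Only the white pile on the board fits the task, and I'll confirm that with the wrist camera. The tumbler is at (285,235) and the retainer case at (374,232). First I'll move above the board.

Call:
{"api": "servo_tool", "payload": {"motion": [[-3.4,-3.1,0,0,9.1],[-3.4,-3.1,0,0,9.1],[-3.4,-3.1,0,0,9.1],[-3.4,-3.1,0,0,9.1],[-3.4,-3.1,0,0,9.1],[-3.4,-3.1,0,0,9.1],[-3.4,-3.1,0,0,9.1],[-3.4,-3.1,0,0,9.1],[-3.4,-3.1,0,0,9.1],[-3.4,-3.1,0,0,9.1],[-3.4,-3.1,0,0,9.1],[-3.4,-3.1,0,0,9.1],[-3.4,-3.1,0,0,9.1],[-3.4,-3.1,0,0,9.1],[-3.4,-3.1,0,0,9.1],[-3.1,-3.0,0,0,9.1],[0,0,0,6.7,9.1],[0,0,0,6.7,9.1],[0,0,0,0,9.1]]}}

```text
time_s: 3.2
position: [0.556, -0.0209, 0.2138]
eef_rot: [0.252, 0.968, 0.0, -0.0]
wrist_force: [-0.1, -0.2, 1.7]
opening: 0.0913
grip_force: 0.0
```

```bash
python3 - <<'E'
from h import *
s=observe(); print(s["time_s"],s["position"],s["eef_rot"],s["qpos"])
w=grab_frame("wrist"); save(w,"w1.png"); np.savez("w1.npz",**{k:w[k] for k in ("img","z_map","camera_matrix","R","t")})
print(np.round(w["R"],3),w["t"], -w["R"].T@w["t"])
for q in ["clipboard","clip_tab","clip_lip","card5"]:
    for r in spot_point(w,q)[:3]: print(q,np.round(r["position"],3),round(r["conf"],2),px(w,r["position"]))
E
```

```text
3.2 [ 0.55604161 -0.02089519  0.21381502] [ 2.52031247e-01  9.67719092e-01  2.37709693e-06 -9.32635239e-05] [-1.44893346e-01  3.97458138e-01  1.51661675e+00  2.67392919e-05
  1.22770265e+00 -1.20614129e+00]
[[ 0.488  0.873 -0.   ]
 [ 0.844 -0.471  0.256]
 [ 0.223 -0.125 -0.967]] [-0.25350908 -0.50837043  0.26349572] [0.49400765 0.01471035 0.38454829]
clipboard [0.578 0.021 0.004] 0.89 [356. 172.]
clip_tab [0.616 0.109 0.049] 0.98 [447. 170.]
clip_lip [ 0.663 -0.053  0.003] 0.65 [337. 251.]
card5 [ 0.667 -0.214  0.002] 0.95 [239. 304.]
card5 [ 0.551 -0.035  0.022] 0.59 [307. 178.]
```

View pics/w1.png

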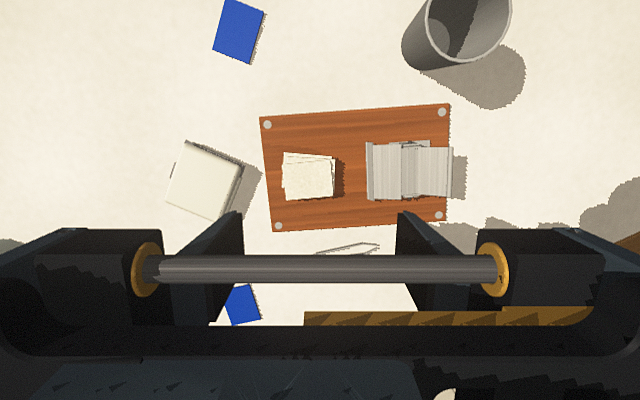

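The wrist view shows the white untidy pile on the board at (308,177), the clip lip at x≈368, and the tab end at (450,172). The blue cards at (240,30) and (243,305) are off the board. Next I'll fit the board's pose from its colour.

```bash
cat >> h.py <<'E'
def atz(f,uv,z):
    uv=np.atleast_2d(uv).astype(float); K=f["camera_matrix"]
    r=np.c_[(uv[:,0]-K[0,2])/K[0,0],(uv[:,1]-K[1,2])/K[1,1],np.ones(len(uv))]@f["R"]
    c=-f["R"].T@f["t"]; return c+r*((z-c[2])/r[:,2])[:,None]
def white(f,box,z):
    hsv=cv2.cvtColor(f["img"],cv2.COLOR_RGB2HSV); m=(hsv[...,1]<70)&(hsv[...,2]>120)
    r0,r1,c0,c1=box; v,u=np.nonzero(m[r0:r1,c0:c1]); return atz(f,np.c_[u+c0,v+r0],z)
E
python3 - <<'E'
from h import *
w=dict(np.load("w1.npz"))
hsv=cv2.cvtColor(w["img"],cv2.COLOR_RGB2HSV)
m=((hsv[...,1]>110)&(hsv[...,0]<20)&(hsv[...,2]>60)).astype(np.uint8); m[245:]=0
n,l,s,c=cv2.connectedComponentsWithStats(m); i=1+np.argmax(s[1:,4]); v,u=np.nonzero(l==i)
X=atz(w,np.c_[u,v],.005); r=cv2.minAreaRect((X[:,:2]*1000).astype(np.float32)); print(r, cv2.boxPoints(r))
(cx,cy),(a,b),ang=r
if a<b: ang+=90
th=np.deg2rad(ang); 
if np.sin(th)<0: th+=np.pi
c,s=np.cos(th),np.sin(th); o=np.array([cx,cy])/1000; print("th",np.rad2deg(th),o)
def tob(p): d=np.asarray(p)[...,:2]-o; return np.stack([d@[c,s],d@[-s,c]],-1)
p=white(w,(150,202,276,338),.022); b=tob(p)*1000; print("pile in board",b.min(0),b.max(0),np.percentile(b,[2,98],axis=0))
for q in [(.618,.1085)]: print("tab",tob(q)*1000)
P=cloud(w); B=tob(P[...,:2])*1000
mm=(abs(B[...,0]-98)<25)&(abs(B[...,1])<40)&(P[...,2]>.035)&(P[...,2]<.07)
print("tab cloud",mm.sum(),B[mm].min(0),B[mm].max(0),B[mm].mean(0),np.percentile(P[mm][:,2],[5,50,95,99]))
print("pile top z", np.percentile(P[165:190,290:325,2],[5,50,95]), "board z",np.median(P[215:225,300:350,2]))
print("pile ctr",o+[-.062*c,-.062*s])
E
```

```text
((576.5042114257812, 20.923248291015625), (228.4979705810547, 148.75193786621094), 64.83810424804688) [[ 460.6097    -50.861664]
 [ 595.2465   -114.107635]
 [ 692.3987     92.70816 ]
 [ 557.7619    155.95413 ]]
th 64.83810424804688 [0.57650421 0.02092325]
pile in board [-92.16920172 -27.28717474] [-27.01686243  31.67077793] [[-88.74290044 -25.09916077]
 [-29.6112227   27.70104856]]
tab [96.90966847 -0.32259408]
tab cloud 1304 [ 75.39861074 -27.94173981] [102.25944005  28.25116987] [89.67231476  0.61668621] [0.03585577 0.04325776 0.05109611 0.05192476]
pile top z [0.02362891 0.02489408 0.02601294] board z 0.004883112655582007
pile ctr [ 0.55014321 -0.03519357]
```

Call:
{"api": "servo_tool", "payload": {"motion": [[-0.07,-1.35,1.0,0,9.12],[0,0,1.4,7.82,9.12],[0,0,1.4,7.82,9.12],[0,0,1.4,7.82,9.12],[0,0,1.4,7.82,9.12],[0,0,1.4,7.82,9.12],[0,0,1.4,7.82,9.12],[0,0,1.4,7.82,9.12],[0,0,1.4,7.82,9.12],[0,0,1.4,7.82,9.12],[0,0,1.4,7.82,9.12],[0,0,1.4,7.82,9.12],[0,0,1.5,0,9.12],[0,0,1.5,0,9.12],[0,0,1.0,0,9.12],[0,0,0,0,9.12],[0,0,0,0,9.12]]}}

```text
time_s: 5.15
position: [0.5499, -0.0329, 0.01]
eef_rot: [0.844, 0.537, -0.0, -0.0]
wrist_force: [0.1, -1.2, -1.0]
opening: 0.0913
grip_force: 0.0
```

Call:
{"api": "servo_tool", "payload": {"motion": [[0,0,0.3,0,9.12],[0,0,0,0,7.5],[0,0,0,0,6.5],[0,0,0,0,6.0],[0,0,0,0,5.6],[0,0,0,0,5.3],[0,0,0,0,5.0],[0,0,0,0,4.8],[0,0,0,0,4.6],[0,0,0,0,4.4],[0,0,0,0,4.2],[0,0,0,0,4.2],[0,0,0,0,4.2],[0,0,0,0,4.2]], "squeeze": 8}}

```text
time_s: 6.55
position: [0.55, -0.0327, 0.0069]
eef_rot: [0.844, 0.537, -0.0, -0.0]
wrist_force: [-0.4, 0.7, 0.8]
opening: 0.0461
grip_force: 7.6
```

Call:
{"api": "servo_tool", "payload": {"motion": [[0,0,0,0,4.2],[0,0,0,0,4.2],[0,0,0,0,4.2],[0,0,0,0,5.2],[0,0,0,0,5.2],[0,0,0,0,5.2],[0,0,0,0,4.2],[0,0,0,0,4.2],[0,0,0,0,4.2],[0,0,0,0,4.2]], "squeeze": 20}}

```text
time_s: 7.55
position: [0.5501, -0.0327, 0.0069]
eef_rot: [0.844, 0.537, 0.0, -0.0]
wrist_force: [0.4, -0.4, -0.0]
opening: 0.045
grip_force: 19.1
```

Call:
{"api": "servo_tool", "payload": {"motion": [[0,0,0,0,6.0],[0,0,0,0,9.12],[0,0,0,0,9.12],[0,0,-1.0,0,9.12],[0,0,-2.0,0,9.12],[0,0,-2.0,-7.5,9.12],[0,0,0,-8.25,9.12],[0,0,0,-8.25,9.12],[0,0,0,-8.25,9.12],[0,0,0,-8.25,9.12],[0,0,0,-8.25,9.12],[0,0,0,-8.25,9.12],[0,0,0,-8.25,9.12],[0,0,0,-8.25,9.12],[0,0,0,-8.25,9.12],[0,0,0,-8.25,9.12],[0,0,0,0,9.12]]}}

```text
time_s: 9.25
position: [0.5502, -0.0327, 0.0576]
eef_rot: [0.215, 0.977, 0.0, 0.0]
wrist_force: [0.1, -0.5, -0.6]
opening: 0.0914
grip_force: 0.0
```

```bash
cat >> h.py <<'E'
o=np.array([.57650,.02092]); th=np.deg2rad(64.84); c_,s_=np.cos(th),np.sin(th)
def tob(p): d=np.asarray(p)[...,:2]-o; return np.stack([d@[c_,s_],d@[-s_,c_]],-1)
def bmap(f,z,x0=-110,x1=110,y0=-50,y1=50,sc=4):
    # rectified board view at height z: rows = -y, cols = x (mm*sc)
    Y,X=np.mgrid[0:(y1-y0)*sc,0:(x1-x0)*sc]; bx=(X/sc+x0)/1e3; by=(y1-Y/sc)/1e3
    W=np.stack([o[0]+bx*c_-by*s_,o[1]+bx*s_+by*c_,np.full(bx.shape,z)],-1)
    cam=(W@f["R"].T+f["t"])@f["camera_matrix"].T; uv=(cam[...,:2]/cam[...,2:]).astype(np.float32)
    return cv2.remap(f["img"],uv,None,cv2.INTER_CUBIC)[:,:,::-1]
E
python3 - <<'E'
from h import *
s=observe(); print(s["time_s"],s["position"],s["eef_rot"],s["wrist_force"],s["opening"])
w=grab_frame("wrist"); save(w,"w2.png")
E
```

```text
9.25 [ 0.550207   -0.03272859  0.0575778 ] [2.15452691e-01 9.76514246e-01 6.58091079e-06 2.54484619e-04] [ 0.12515754 -0.52857342 -0.62882868] 0.09136122460555593
```

View pics/w2.png

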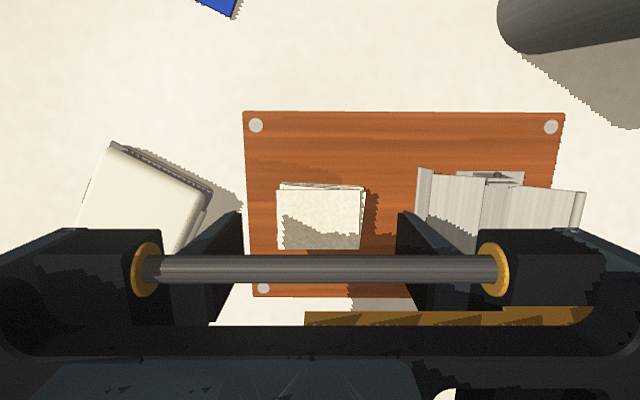

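The y-squeeze worked: the pile is square to the board, with a few mm of stagger left along x. Before the fingers go down, I'll check the left finger's clearance to the retainer case.

```bash
python3 - <<'E'
from h import *
w=dict(np.load("w1.npz")); P=cloud(w); B=tob(P)*1000
m=(B[...,0]<-102)&(B[...,0]>-220)&(abs(B[...,1])<70)&(P[...,2]>.013)&(P[...,2]<.04); m[230:]=0
q=B[m]; 
for y in range(-40,60,10):
    k=abs(q[:,1]-y)<5
    if k.any(): print(y,np.percentile(q[k,0],[98,100]).round(1),k.sum())
w=grab_frame("wrist")
p=white(w,(175,225,268,375),.025); print((tob(p)*1000).min(0),(tob(p)*1000).max(0))
E
```

```text
-40 [-163.8 -162.5] 153
-30 [-159.9 -157.3] 337
-20 [-154.5 -151.8] 452
-10 [-149.  -146.7] 489
0 [-144.1 -142.1] 544
10 [-140.6 -138.4] 572
20 [-139.1 -135.5] 603
30 [-152.3 -148.9] 461
40 [-169.2 -166.2] 284
50 [-186.4 -184.5] 106
[-88.75895634  -2.48801614] [-27.5119481   27.84195749]
```

Call:
{"api": "servo_tool", "payload": {"motion": [[0,0,1.5,0,9.12],[0,0,1.5,0,9.12],[0,0,1.3,0,9.12],[0,0,0.76,0,9.12],[0,0,0,0,7.8],[0,0,0,0,7.2],[0,0,0,0,6.8],[0,0,0,0,6.5],[0,0,0,0,6.3],[0,0,0,0,6.1],[0,0,0,0,5.9],[0,0,0,0,5.7],[0,0,0,0,5.6],[0,0,0,0,5.6],[0,0,0,0,5.6],[0,0,0,0,6.6],[0,0,0,0,6.6],[0,0,0,0,5.6],[0,0,0,0,5.6],[0,0,0,0,5.6]], "squeeze": 15}}

```text
time_s: 11.35
position: [0.55, -0.0327, 0.0063]
eef_rot: [0.217, 0.976, 0.0, -0.0]
wrist_force: [1.1, 0.0, -0.4]
opening: 0.0586
grip_force: 14.7
```

Call:
{"api": "servo_tool", "payload": {"motion": [[0,0,0,0,7.0],[0,0,0,0,9.12],[0,0,-1.0,0,9.12],[0,0,-2.0,0,9.12],[0,0,-0.5,7.5,9.12],[0,0,0,8.25,9.12],[0,0,0,8.25,9.12],[0,0,0,8.25,9.12],[0,0,0,8.25,9.12],[0,0,0,8.25,9.12],[0,0,0,8.25,9.12],[0,0,0,8.25,9.12],[0,0,0,8.25,9.12],[0,0,0,8.25,9.12],[0,0,0.5,8.25,9.12],[0,0,1.5,0,9.12],[0,0,1.0,0,9.12],[0,0,0.5,0,7.0],[0,0,0,0,6.0]]}}

```text
time_s: 13.25
position: [0.5498, -0.0327, 0.006]
eef_rot: [0.843, 0.537, -0.0, -0.0]
wrist_force: [0.9, 0.3, 0.5]
opening: 0.0781
grip_force: 0.0
```

Call:
{"api": "servo_tool", "payload": {"motion": [[0,0,0,0,5.5],[0,0,0,0,5.0],[0,0,0,0,4.7],[0,0,0,0,4.4],[0,0,0,0,4.2],[0,0,0,0,4.2],[0,0,0,0,4.2],[0,0,0,0,5.0],[0,0,0,0,5.0],[0,0,0,0,4.2],[0,0,0,0,4.2],[0,0,0,0,4.2]], "squeeze": 20}}

```text
time_s: 14.45
position: [0.5501, -0.0327, 0.0062]
eef_rot: [0.844, 0.537, -0.0, -0.0]
wrist_force: [-0.7, -0.1, 0.1]
opening: 0.0439
grip_force: 19.8
```

Call:
{"api": "servo_tool", "payload": {"motion": [[0,0,0,0,6.0],[0,0,0,0,9.12],[0,0,-1.0,0,9.12],[0,0,-2.0,0,9.12],[0,0,-0.5,-7.5,9.12],[0,0,0,-8.25,9.12],[0,0,0,-8.25,9.12],[0,0,0,-8.25,9.12],[0,0,0,-8.25,9.12],[0,0,0,-8.25,9.12],[0,0,0,-8.25,9.12],[0,0,0,-8.25,9.12],[0,0,0,-8.25,9.12],[0,0,0,-8.25,9.12],[0,0,0.5,-8.25,9.12],[0,0,1.5,0,9.12],[0,0,1.0,0,9.12],[0,0,0.5,0,8.0],[0,0,0,0,7.0]]}}

```text
time_s: 16.35
position: [0.5498, -0.0327, 0.006]
eef_rot: [0.217, 0.976, -0.0, -0.0]
wrist_force: [0.2, 0.0, 0.5]
opening: 0.078
grip_force: 0.0
```

Call:
{"api": "servo_tool", "payload": {"motion": [[0,0,0,0,6.6],[0,0,0,0,6.3],[0,0,0,0,6.1],[0,0,0,0,5.9],[0,0,0,0,5.7],[0,0,0,0,5.6],[0,0,0,0,5.6],[0,0,0,0,5.6],[0,0,0,0,5.6]], "squeeze": 15}}

```text
time_s: 17.25
position: [0.5502, -0.0327, 0.0065]
eef_rot: [0.217, 0.976, -0.0, 0.0]
wrist_force: [-0.3, -0.7, 6.0]
opening: 0.058
grip_force: 14.9
```

Both spans now match the card size (43.9 mm and 58.0 mm). I'll release, rise and look.

Call:
{"api": "servo_tool", "payload": {"motion": [[0,0,0,0,6.2],[0,0,0,0,7.5],[0,0,0,0,9.0],[0,0,-1.0,0,9.12],[0,0,-2.5,0,9.12],[0,0,-4.0,0,9.12],[0,0,-4.0,0,9.12],[0,0,-3.0,0,9.12],[0,0,0,0,9.12]]}}

```text
time_s: 18.15
position: [0.5522, -0.033, 0.156]
eef_rot: [0.217, 0.976, 0.0, 0.003]
wrist_force: [0.6, 0.7, -1.4]
opening: 0.0916
grip_force: 0.0
```

```bash
python3 - <<'E'
from h import *
s=observe(); print(s["time_s"],s["position"],s["eef_rot"],s["wrist_force"])
w=grab_frame("wrist"); save(w,"w3.png",(80,260,220,540),2.4)
for q in ["clip_tab","clip_lip","card5"]:
    for r in spot_point(w,q)[:2]: print(q,np.round(r["position"],3),tob(r["position"])*1000,round(r["conf"],2),px(w,r["position"]))
P=cloud(w);B=tob(P)*1000
m=(abs(B[...,0]-88)<30)&(abs(B[...,1])<40)&(P[...,2]>.03)&(P[...,2]<.07); m[250:]=0
for x in range(76,108,2):
    k=m&(abs(B[...,0]-x)<1)
    if k.sum()>5: print(x,k.sum(),np.median(P[k][:,2]).round(4),B[k][:,1].min().round(0),B[k][:,1].max().round(0))
E
```

```text
18.15 [ 0.5521765  -0.03300334  0.15595101] [2.16833619e-01 9.76202328e-01 1.79851873e-04 3.48772390e-03] [ 0.60162509  0.69061942 -1.40115187]
clip_lip [0.581 0.032 0.006] [11.53189128  0.33448977] 0.7 [384. 181.]
card5 [ 0.364 -0.023 -0.005] [-129.9268343   173.30433961] 0.92 [245.   2.]
card5 [ 0.668 -0.213  0.005] [-172.69808481 -182.54089379] 0.85 [226. 326.]
76 147 0.0341 -27.0 28.0
78 151 0.0355 -27.0 28.0
80 144 0.0368 -28.0 28.0
82 159 0.038 -27.0 28.0
84 151 0.0394 -28.0 28.0
86 165 0.0408 -28.0 28.0
88 151 0.042 -28.0 28.0
90 162 0.0434 -27.0 28.0
92 152 0.0445 -28.0 28.0
94 172 0.0458 -27.0 28.0
96 197 0.0476 -28.0 28.0
98 207 0.0502 -28.0 28.0
100 109 0.0509 -28.0 28.0
102 27 0.0499 -28.0 27.0
```

View pics/w3.png

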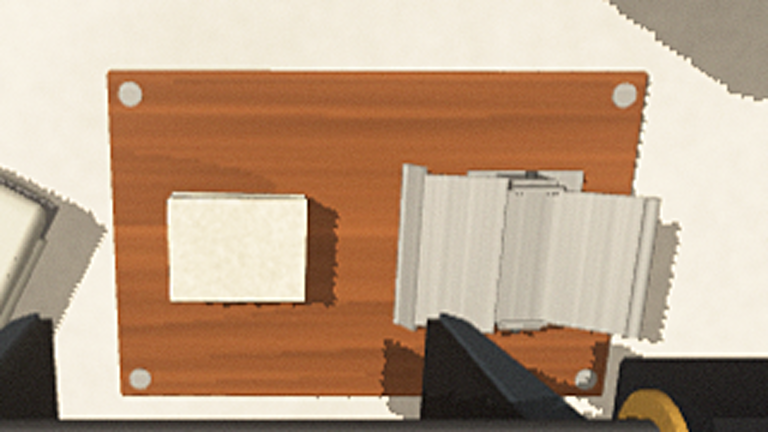

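The pile is flush and lies square in front of the clip. The tab's rolled end is at board x≈100 mm, z≈51 mm. I'll shut the fingers and move above it.

Call:
{"api": "servo_tool", "payload": {"motion": [[0,2.0,0,0,5],[0,3.0,0,0,0],[0.1,3.0,1.0,0,0],[0,3.0,1.0,0,0],[0,3.0,1.0,0,0],[0,2.1,1.0,0,0],[0,0,1.5,0,0],[0,0,1.5,0,0],[0,0,1.2,0,0],[0,0,0,0,0],[0,0,0,0,0],[0,0,0,0,0]], "squeeze": 10}}

```text
time_s: 19.55
position: [0.6177, 0.1134, 0.0699]
eef_rot: [0.217, 0.976, 0.0, 0.0]
wrist_force: [0.3, -0.2, -1.0]
opening: 0.0008
grip_force: 0.0
```

```bash
python3 - <<'E'
from h import *
s=observe(); print(s["time_s"],s["position"],tob(s["position"])*1000,s["eef_rot"],s["wrist_force"],s["opening"])
w=grab_frame("side"); save(w,"s1.png",(120,260,220,420),4)
E
```

```text
19.55 [0.61774695 0.11342467 0.06994802] [101.26424779   1.99452115] [2.17009717e-01 9.76169339e-01 1.30248375e-04 4.32365110e-04] [ 0.33100312 -0.15028635 -0.95191873] 0.0007545649140293098
```

View pics/s1.png

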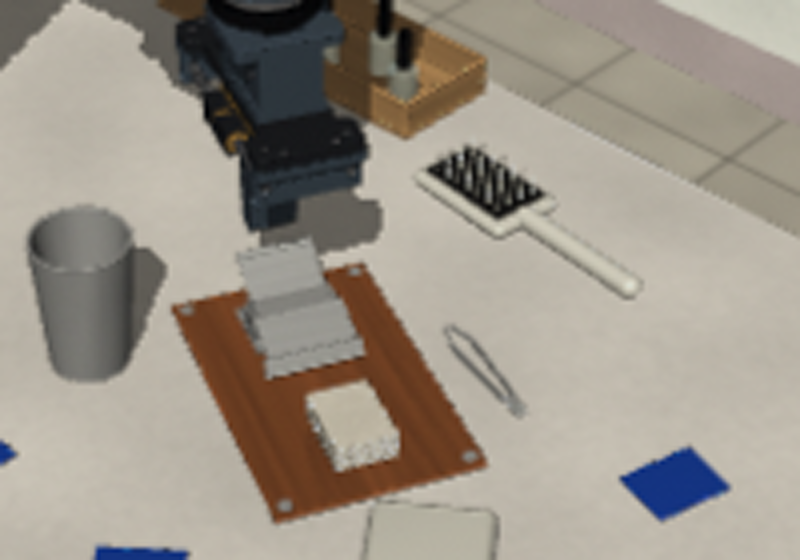

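Call:
{"api": "servo_tool", "payload": {"motion": [[-0.2,0.1,0.6,0,0],[0,0,0.6,0,0],[0,0,0.4,0,0],[0,0.05,0.2,0,0],[0,0.1,0.2,0,0],[0,0.1,0.2,0,0],[0,0.1,0.2,0,0],[0,0,0,0,0]]}}

```text
time_s: 20.4
position: [0.621, 0.1171, 0.0455]
eef_rot: [0.217, 0.976, 0.0, -0.0]
wrist_force: [-3.3, 0.7, 7.7]
opening: 0.0008
grip_force: 4.1
```

Call:
{"api": "servo_tool", "payload": {"motion": [[0,0.1,0.2,0,0],[0,0.1,0.2,0,0],[0,0.1,0.2,0,0],[0,0.05,0.2,0,0],[0,0.05,0.2,0,0],[0,0.05,0.2,0,0],[0,0,0.1,0,0],[0,0,0,0,0],[0,0,0,0,0],[0,0,0,0,0]]}}

```text
time_s: 21.4
position: [0.623, 0.1213, 0.0329]
eef_rot: [0.217, 0.976, 0.0, 0.0]
wrist_force: [-3.3, 2.9, 10.3]
opening: 0.0002
grip_force: 5.4
```

```bash
python3 - <<'E'
from h import *
s=observe(); print(s["time_s"],s["position"],tob(s["position"])*1000,s["wrist_force"],s["opening"],s["grip_force"])
w=grab_frame("side"); save(w,"s2.png",(150,260,240,390),4); d=grab_frame("wrist"); t=grab_frame("top")
for f in (w,d,t):
  for q in ["clip_lip"]:
    for r in spot_point(f,q)[:1]: print(q,np.round(r["position"],3),tob(r["position"])*1000,round(r["conf"],2),px(f,r["position"]))
for f in (w,d,t):
  P=cloud(f);B=tob(P)*1000
  for x in range(8,60,4):
    k=(abs(B[...,0]-x)<2)&(abs(B[...,1])<25)&(P[...,2]<.06)
    if k.sum()>8: print(x,k.sum(),np.percentile(P[k][:,2]*1000,[10,50,90]).round(1),end=" ")
  print()
P=cloud(d)
save(d,"w4.png",(60,260,240,560),2.4)
E
```

```text
21.4 [0.62304754 0.12128964 0.03287126] [110.63655107   0.54060196] [-3.25589453  2.90348477 10.32001305] 0.0002181777044198785 5.437232365682849
clip_lip [0.581 0.034 0.028] [14.11423637  1.65792992] 0.76 [298. 205.]
clip_lip [0.578 0.03  0.03 ] [9.24984648 2.13512063] 0.91 [151. 233.]
clip_lip [0.58  0.029 0.03 ] [8.9454118  0.66633898] 0.61 [324. 207.]
8 36 [ 3.3 29.3 33.1] 12 38 [ 4.3 30.1 35.6] 16 48 [ 4.1 34.1 39.4] 20 43 [ 3.8 34.3 39.3] 24 32 [ 3.6 21.9 38.8] 28 32 [ 3.   6.4 38.3] 32 25 [ 3.8 35.  38.6] 36 22 [ 3.7 36.  37.9] 40 17 [34.4 36.3 38.3] 44 16 [34.7 36.6 38.7] 48 13 [35.2 35.9 37.5] 52 10 [34.4 35.5 36.5] 56 10 [31.8 34.  35.4] 
12 204 [31.  31.9 32.8] 16 201 [32.9 34.2 35.7] 20 221 [36.3 37.9 39. ] 24 382 [37.8 38.6 39.4] 28 389 [37.5 38.3 39.1] 32 385 [37.  37.8 38.7] 36 385 [36.7 37.5 38.3] 40 383 [36.3 37.1 37.9] 44 391 [35.8 36.5 37.5] 48 388 [35.4 36.1 37. ] 52 376 [35.1 35.8 36.6] 56 338 [33.7 34.9 35.9] 
8 13 [3.1 6.2 8.9] 12 17 [ 4.6 31.  34.5] 16 15 [33.2 35.3 37.6] 20 12 [35.5 39.6 43.6] 24 11 [33.9 38.3 42.1]
```

View pics/s2.png

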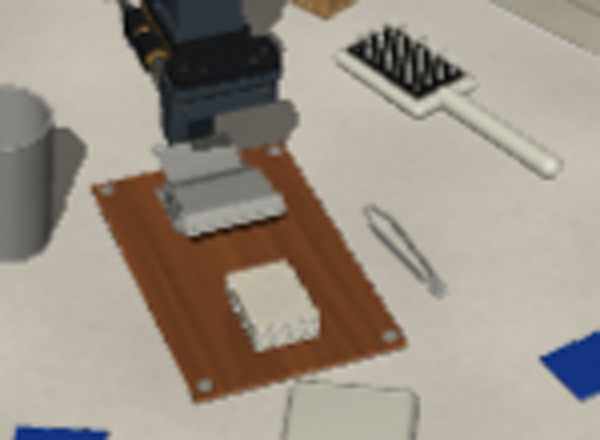

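```bash
python3 - <<'E'
from h import *
a=dict(np.load("w1.npz")); d=grab_frame("wrist"); A=[]
for f,r in((a,245),(d,330)):
  P=cloud(f);B=tob(P)*1000
  k=(B[...,0]>24)&(B[...,0]<50)&(abs(B[...,1])<25)&(P[...,2]>.008)&(P[...,2]<.06); k[r:]=0
  p=np.polyfit(B[k][:,0],P[k][:,2]*1000,1); A.append(np.arctan(p[0])); print(k.sum(),p,A[-1])
  k=(B[...,0]>0)&(B[...,0]<60)&(abs(B[...,1])<25)&(P[...,2]>.008); k[r:]=0
  k=(B[...,0]<20)&(B[...,0]>-15)&(abs(B[...,1])<25); k[r:]=0
  for x in range(6,20,2):
    j=k&(abs(B[...,0]-x)<1)
    print(x,np.percentile(P[j][:,2]*1000,[5,50,95]).round(1) if j.any() else 0)
th=A[0]-A[1]; print("open angle",th,"lip",1+48*np.sin(th)-17*(1-np.cos(th)))
E
```

```text
966 [ 0.35753271 12.92656823] 0.34336965357653887
6 [  4.3 233.9 261.4]
8 [  4.  232.8 260.4]
10 [  4.1 239.7 261.7]
12 [  4.2   6.7 261.4]
14 [ 8.3  9.9 11.8]
16 [11.2 14.  16.3]
18 [15.8 18.1 20. ]
2512 [-0.10575581 41.17256104] -0.10536416544236538
6 0
8 0
10 [30.3 30.5 30.6]
12 [30.9 31.8 32.8]
14 [31.7 32.5 33.5]
16 [33.4 34.1 35.2]
18 [35.1 36.  37. ]
open angle 0.44873381901890425 lip 20.14055385723793
```

Opening is about 0.449 rad, which puts the lip about 23.5 mm up. The network points agree, at about 24 mm. I'll press about 1.2 mm further.

Call:
{"api": "servo_tool", "payload": {"motion": [[0,0,0.06,0,0],[0,0,0.06,0,0],[0,0,0,0,0],[0,0,0,0,0],[0,0,0,0,0],[0,0,0,0,0]]}}

```text
time_s: 22.35
position: [0.6232, 0.1215, 0.0318]
eef_rot: [0.217, 0.976, 0.0, 0.0]
wrist_force: [-3.4, 4.4, 11.4]
opening: 0.0003
grip_force: 5.7
```

```bash
python3 - <<'E'
from h import *
d=grab_frame("wrist"); P=cloud(d);B=tob(P)*1000
k=(B[...,0]>24)&(B[...,0]<50)&(abs(B[...,1])<25)&(P[...,2]>.008)&(P[...,2]<.06); k[330:]=0
p=np.polyfit(B[k][:,0],P[k][:,2]*1000,1); th=.3434-np.arctan(p[0]); print("angle",th,"lip",18+48*np.sin(th)-17*np.cos(th))
for x in (10,12,14):
  j=(abs(B[...,0]-x)<1)&(abs(B[...,1])<25); j[330:]=0; print(x,np.median(P[j][:,2])*1000)
s=observe(); print(s["time_s"],s["position"],s["wrist_force"],s["joint_velocities"])
E
```

```text
angle 0.47464538126731187 lip 24.816374421201193
10 31.441263733922366
12 32.948649696421626
14 33.744586749428244
22.4 [0.62314917 0.12147149 0.03174186] [-2.5460736   2.60856363 11.04818797] [ 0.00094706 -0.0014277  -0.00041995 -0.00074591  0.00029206  0.0001043 ]
```

The lip stands at about 24.8 mm, the hold is steady at 11 N, and the pile is flush. Handing in.

```bash
python3 -c "
from station import *
print(hand_in())"
```

```text
the job is handed in; nothing more can be done
None
```

The five cards are squared flush on the board in front of the clip, and the arm was still holding the thumb tab down with the lip about 25 mm up (measured 24.8 mm) when I handed the job in at about 22 s.

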